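# Open the kiln control box

### The job

Of the two grey control boxes on the pottery bench, open the larger one, which belongs to the kiln: turn the T-shaped key in its lid panel a quarter turn clockwise (seen from above) with the panel still shut, then swing the panel up by at least 60 degrees and leave it standing open with the key still turned. Leave the key of the smaller box, the bowl and the jar as they are.

Things in the scene. Friction and masses are not known exactly. Their poses are not given: they have to be found in the camera images.
- kiln_key_grip (a point): Steel T-shaped key in the latch of the larger box. The point is the centre of its crossbar, 50 mm long, 12 mm thick, 16 mm tall, 30 mm above the panel's top. x runs along the crossbar; z is the key's axis (up while the panel is shut), and passes through the point. Nothing else stands on the panel within 35 mm of the axis. The key is captive: it cannot be pulled out.
- kiln_key (a joint): Turn of that key, 0 to 1.57 rad, growing clockwise seen from above. Start 0 to 0.15: latched, crossbar at right angles to the panel's near edge. 1.57: at its stop, unlatched, crossbar parallel to that edge. The cam lets the panel go from about 1.15 rad. Light friction (0.08 N m); it stays where it is left.
- kiln_pull (a point): Middle of the larger panel's pull: a round steel bar 12 mm thick, 90 mm long, 45 mm outside the panel's near edge, free space below; a 10 mm rod at each end runs back to the panel. x points from the bar towards the hinge (level, away from the robot, while shut; tilts down as it opens), y along the bar. The hinge axis is parallel to y, 225 mm along x and 6 mm along -z from this point.
- kiln_panel (a joint): Opening of the larger box's lid panel (180 x 260 mm, 4 mm thick, flat on the box, top 114 mm above the bench), rad: 0 shut, grows as the near edge swings up towards the hinge at the far edge, stop at 1.75. Once unlatched, about 5 N up at the pull moves it; the stiff hinge keeps it where it is left. The box is fixed.
- small_key (a joint): Turn of the like key of the smaller box (bystander, 140 x 150 mm, 90 mm tall, same kind of panel, key and pull), rad, 0 to 1.57. To be left as it is.
- bowl: Bystander: dry clay bowl, 110 mm wide, 60 mm tall, loose on the bench beyond the boxes; origin at the centre of its underside.
- jar: Bystander: lidded jar, 68 mm wide, 90 mm tall, loose on the bench beyond the boxes; origin at the centre of its underside.

How it is judged (in metres and radians):
On the way, in this order (a step that is already met when the one before it is completed fails the run):
1. the larger box's key is turned to at least 1.3 rad (75 degrees) with its panel still shut (value of joint kiln_key above 1.3 rad and value of joint kiln_panel below 0.08 rad), for 0.2 s.
2. the larger box's panel is swung up past 1.0 rad (value of joint kiln_panel above 1 rad), for 0.2 s.
At the end, for the whole second after the job is handed in: The larger box's panel stands at rest, open by at least 1.0 rad (57 degrees), its key still turned by at least 1.25 rad (72 degrees) (value of joint kiln_key above 1.25 rad and value of joint kiln_panel above 1 rad and velocity of joint kiln_panel between -0.05 and 0.05 rad/s); the robot touches nothing.
It fails at once if the smaller box's key is turned beyond 0.35 rad (value of joint small_key above 0.35 rad).
It fails at once if the bowl is moved by more than 30 mm (distance of bowl from where it was at the start of the episode above 0.03 m).
It fails at once if the jar is moved by more than 30 mm (distance of jar from where it was at the start of the episode above 0.03 m).
It also fails if it takes over 48 s, if anything falls off the work surface, if the arm or the gripper's body presses on something with over 40 N, if the wrist force passes 120 N, or if a joint passes its speed limit or range.

### The arm

A 6-joint arm with a two-finger parallel gripper is mounted at the origin on the work surface. World frame = base frame: x ahead of the robot, y to its left, z up, the work surface at z = 0. Lengths are in mm, angles in rad, forces in N, time in s.
With the tool pointing down it reaches from about 300 to 775 mm from the base axis. Payload 14.6 kg.
Tool frame: the origin (TCP) lies between the finger pads; the fingertips stand 17 mm ahead of it and the grasp point (between the pads) lies 2 mm behind it (manip.tip_reach is the distance from the TCP to the fingertips, in mm); z points along the fingers, y is the line along which they close (so a half turn about z gives the same grasp; the last joint's range is limited). The gripper opens to 94 mm and grips with 3 to 60 N. Pads are 16 mm wide; open, the fingers measure 119 mm over their backs; the gripper's body (75 mm by 177 mm) begins 78 mm behind the grasp point.
Start: joints at [1.18, 0.3, 1.521, -0, 1.321, -0.067], TCP at [174.991, 521.409, 222.446] pointing down, gripper open.
Joint ranges: [-3.03, 3.03], [-0.79, 2.21], [0.23, 2.52], [-1.04, 4.18], [0, 3.07], [-2.55, 2.55]. Speed limits (rad/s): [2.22, 2.22, 2.57, 3.14, 3.14, 3.14].

### API

Orientations are given as [roll, pitch, yaw] about the fixed x, y, z axes, in that order (R = Rz(yaw) Ry(pitch) Rx(roll)).
In Python, from cell import manip, viewer gives the robot as it stands.
- The arm moves only by the tool apply_moves, never from a script. Its argument "moves" is a list of rows, each a list of 3 entries, a list of its own where there are three numbers: the shift along the tool's x, y, z each as a share of 0.25 m, from -1 to 1, then the turn, a rotation vector about the tool's x, y, z each as a share of pi rad, from -1 to 1, then the closure, from 0 (fully open) to 1 (shut). In form: [[[dx, dy, dz], [wx, wy, wz], grip], ...]. A call has 1 to 12 rows; each row is the pose to reach, as a shift and turn from the pose commanded when the call began, along the tool's axes at that moment, turning the shorter way round; what a row does not reach only later rows make up. A row lasts 1/12 s, in which the tool goes at most 41.7 mm and 7.16 degrees, less where a joint would pass 70% of its speed; a pose out of reach is approached as far as the arm can. A call with a number of a shift or a turn outside -1 to 1 is refused whole. A call with a gripper value outside its range is refused whole. The fingers move at their own pace and stop on an object; "squeeze" is the grip in N (left out, the last holds). Time passes only in rows, so rows that repeat a pose let the fingers close. It gives the time, the measured TCP pose, the force, the opening and the grip force at its end, in the units of the state.
- manip.read_state(): the state, without advancing time (a new reading comes with each control period).
- viewer.camera(name): name is "scene" or "top" or "wrist"; returns the picture (400x640x3 uint8, blue, green, red); there is no depth.
- viewer.camera_info(name): a dict with "camera_matrix" (3x3 intrinsics, pixels), "k1" (the pictures are not rectified: a ray, as slopes to the right and down, at radius r is drawn at 1 + k1 r^2 times it, then the intrinsics apply), "R" (3x3) and "t" (3): a world point X has camera coordinates R X + t. Camera axes: x right, y down, z forward; pixel columns grow to the right and rows downward; lengths in mm; the calibration is good to about 2 mm. A picture is of the moment at which its call begins: read the wrist's pose just before it. camera_info takes no time and is no camera call; for the wrist camera it gives the pose at the moment of the call.
- manip.sign_off(): hands the job in; it is judged then, once.
The state is a dict: "clock": time; "joints": joint angles; "qd": joint speeds; "effort": joint torques, N m; "eef_pos": TCP position; "eef_rot": TCP orientation; "wrist_force": force on the tool from outside, world axes, zero at the start; "moment": the same for the moment, N m; "finger_gap": finger opening in mm; "finger_force": force on a finger pad.
Only numpy, scipy, OpenCV 4.12 (cv2) and the standard library are available. Lean on these libraries where they do the work, as an engineer would, in place of code of your own. Each camera call takes 0.05 s, during which the arm holds its last target. There are 200 camera calls.

## Working session

There is one attempt and no reset: what is moved stays moved. The work goes in short steps, Python scripts to look and compute and a tool call to move; the robot and the scene stay as the last step left them, time stands still between calls to the robot, and variables do not carry over. Pictures are saved under pics/ and viewed, at most 10 in all, crops included, and the job is handed in when it is done.

Besides the shell and the picture viewer there is one more tool, called after "Emit:" as name([rows], argument=value, ...), one row to a line, values as JSON. apply_moves: Moves the arm, as the interface text tells. Shift numbers are shares of 0.25 m and turn numbers shares of pi rad, none past 1 either way. Its arguments: {"type":"object","properties":{"moves":{"type":"array"},"squeeze":{"type":"number"}},"required":["moves"]}

```bash
mkdir -p pics; cat > h.py <<'E'
import numpy as np, cv2
from scipy.spatial.transform import Rotation as Ro
from cell import manip, viewer
def info(n):
    c=viewer.camera_info(n); return np.array(c["camera_matrix"]),c["k1"],np.array(c["R"]),np.array(c["t"])
def ray(n,uv,ci=None):
    K,k,R,t=ci or info(n)
    p=cv2.undistortPoints(np.array([[uv]],float),K,np.array([k,0,0,0,0.]))[0,0]
    return -R.T@t, R.T@np.array([p[0],p[1],1])
def onz(n,uv,z,ci=None):
    o,d=ray(n,uv,ci); return o+d*(z-o[2])/d[2]
def proj(n,X,ci=None):
    K,k,R,t=ci or info(n)
    return cv2.projectPoints(np.array(X,float).reshape(-1,1,3),cv2.Rodrigues(R)[0],t,K,np.array([k,0,0,0,0.]))[0][:,0]
E
python3 - <<'E'
from h import *
np.set_printoptions(precision=3,suppress=True)
s=manip.read_state(); print(s)
a=viewer.camera("scene");b=viewer.camera("top")
cv2.imwrite("pics/s.png",a);cv2.imwrite("pics/t.png",b)
for n in("scene","top"): K,k,R,t=info(n);print(n,K[0],k,-R.T@t,R[2])
E
```

```text
{'clock': 0.0, 'joints': array([ 1.18 ,  0.3  ,  1.522, -0.   ,  1.321, -0.067]), 'qd': array([ 0.   , -0.001, -0.001,  0.   ,  0.   , -0.002]), 'effort': array([  0.002, -53.179, -35.274,   0.071,   0.024,  -0.   ]), 'eef_pos': array([174.9  , 521.188, 221.883]), 'eef_rot': array([-3.14 , -0.   ,  2.818]), 'wrist_force': array([-0.075,  0.605, -1.3  ]), 'moment': array([ 0.025,  0.026, -0.   ]), 'finger_force': 0.0, 'finger_gap': 93.89841917653727}
scene [377.335   0.    318.864] -0.07598368373577431 [1022.794 -530.011  556.949] [-0.549  0.613 -0.568]
top [453.791   0.    318.199] -0.015536094193240396 [ 468.433  -38.029 1243.598] [ 0.11  -0.003 -0.994]
```

View pics/s.png

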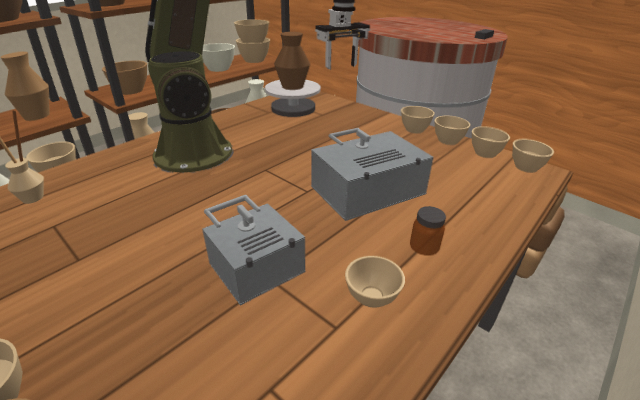

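View pics/t.png

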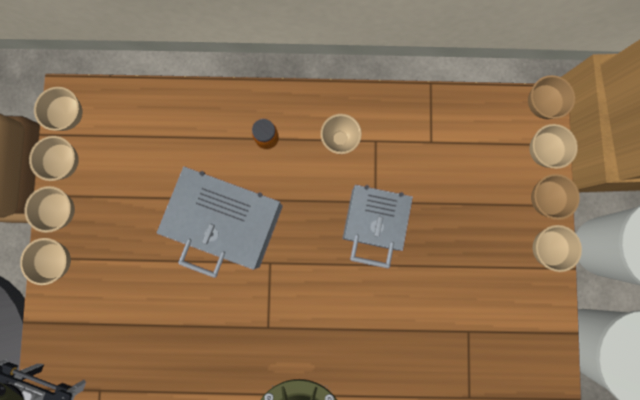

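The larger box is on the left in the top view, with its panel around (220,218), key near (210,234) and pull near (201,263). The smaller box is at (378,218), and the jar and bowl are beyond them. I'll enlarge the crop.

```bash
python3 - <<'E'
from h import *
b=cv2.imread("pics/t.png")[155:285,145:295]
cv2.imwrite("pics/tc.png",cv2.resize(b,None,fx=4.5,fy=4.5,interpolation=cv2.INTER_CUBIC))
E
```

```text
(no output)
```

View pics/tc.png

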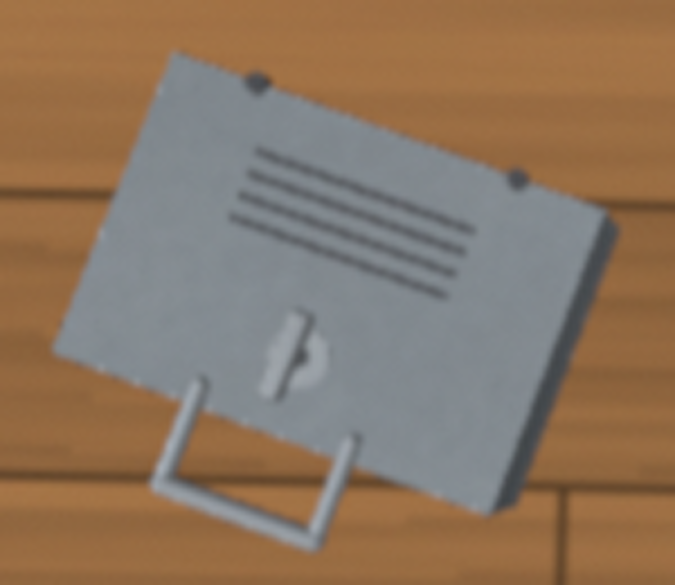

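```bash
python3 - <<'E'
from h import *
np.set_printoptions(precision=1,suppress=True)
f=lambda p:(145+(p[0]+.5)/4.5-.5,155+(p[1]+.5)/4.5-.5)
ci=info("top")
g=lambda x,y,z:onz("top",f((x,y)),z,ci)
TL,TR,BL,BR=[g(*p,114) for p in((175,53),(608,212),(53,350),(493,515))]
print(TL,TR,BL,BR)
print([np.linalg.norm(a-b) for a,b in((TL,TR),(BL,BR),(TL,BL),(TR,BR))])
ang=lambda v:np.degrees(np.arctan2(v[1],v[0]))
print("hinge dir",ang(TL-BL),ang(TR-BR),ang(TL-TR)-90,ang(BL-BR)-90)
k1,k2=g(300,312,152),g(270,398,152);print("key",(k1+k2)/2,np.linalg.norm(k1-k2),ang(k1-k2))
p1,p2=g(155,485,119),g(318,547,119);print("pull",(p1+p2)/2,np.linalg.norm(p1-p2),ang(p1-p2)-90)
C=(TL+TR+BL+BR)/4
for a in (-21,):
  u=np.array([np.cos(np.radians(a)),np.sin(np.radians(a)),0]);v=np.array([-u[1],u[0],0])
  for P in((k1+k2)/2,(p1+p2)/2): print((P-C)@u,(P-C)@v)
s=manip.read_state();R=Ro.from_euler("xyz",s["eef_rot"]).as_matrix();print(R)
K,k,Rc,t=info("wrist");print(-Rc.T@t-s["eef_pos"],R.T@Rc.T)
E
```

```text
[666.5 300.5 114. ] [581.8  55.1 114. ] [499.1 359.3 114. ] [414.  113.2 114. ]
[np.float64(259.6285175199869), np.float64(260.39738450752765), np.float64(177.46324290998308), np.float64(177.60906840296715)]
hinge dir -19.36642930202221 -19.118156826816474 -19.05942081618815 -19.09204712657811
key [498.  221.9 152. ] 48.09234233868461 -16.836163309561424
pull [410.9 252.4 119. ] 95.79990789451824 -19.25453367669172
-44.886054969393065 -1.2763490561445945
-137.1288214498008 -4.063252594222186
[[-0.9  0.3 -0. ]
 [ 0.3  0.9 -0. ]
 [ 0.  -0.  -1. ]]
[-62.3  21.3 162.1] [[-0.  -1.  -0.2]
 [ 1.  -0.   0. ]
 [-0.  -0.2  1. ]]
```

```bash
cat >> h.py <<'E'
np.set_printoptions(precision=4,suppress=True)
A=np.radians(-19.15); U=np.array([np.cos(A),np.sin(A),0])
def delta(pos,rotm):
    s=manip.read_state(); R=Ro.from_euler("xyz",s["eef_rot"])
    print("shift",R.inv().apply(np.array(pos)-s["eef_pos"])/250,"turn",(R.inv()*rotm).as_rotvec()/np.pi)
def down(yawdeg): return Ro.from_euler("xyz",[np.pi,0,np.radians(yawdeg)])
E
python3 -c "
from h import *
delta([498,222,222],down(161.5))"
```

```text
shift [-1.6061 -0.7235  0.0004] turn [-0.0003 -0.     -0.0003]
```

Emit:
apply_moves([
  [[-0.8,-0.36,0],[0,0,0],0.4],
  [[-0.8,-0.36,0],[0,0,0],0.4],
  [[-0.8,-0.36,0],[0,0,0],0.4],
  [[-0.8,-0.36,0],[0,0,0],0.4],
  [[-0.8,-0.36,0],[0,0,0],0.4],
  [[-0.8,-0.36,0],[0,0,0],0.4],
  [[-0.8,-0.36,0],[0,0,0],0.4],
])

```text
clock: 0.68
eef_pos: [337.6, 370.7, 222.3]
eef_rot: [-3.141, 0.0, 2.814]
wrist_force: [-0.5, -0.1, -1.1]
finger_gap: 56.5
finger_force: 0.0
```

Emit:
apply_moves([
  [[-0.8,-0.36,0],[0,0,0],0.4],
  [[-0.8,-0.36,0],[0,0,0],0.4],
  [[-0.8,-0.36,0],[0,0,0],0.4],
  [[-0.8,-0.36,0],[0,0,0],0.4],
  [[-0.8,-0.36,0],[0,0,0],0.4],
  [[-0.8,-0.36,0],[0,0,0],0.4],
  [[-0.8,-0.36,0],[0,0,0],0.4],
  [[-0.8,-0.36,0],[0,0,0],0.4],
])

```text
clock: 1.35
eef_pos: [496.3, 224.5, 222.0]
eef_rot: [-3.141, -0.001, 2.818]
wrist_force: [-0.9, 0.4, -0.6]
finger_gap: 56.1
finger_force: 0.0
```

```bash
python3 - <<'E'
from h import *
s=manip.read_state();print(s["clock"],s["joints"],s["finger_gap"])
ci=info("wrist");im=viewer.camera("wrist")
delta([498,222,142],down(161.5))
print(proj("wrist",[[498,222,152],s["eef_pos"]],ci))
np.savez("w1.npz",a=np.array(0)); import pickle;pickle.dump(ci,open("w1.pkl","wb"))
cv2.imwrite("pics/w1.png",im)
E
```

```text
1.35 [ 0.3574  0.289   1.5361  0.0004  1.3174 -0.8897] 56.11679621226521
shift [-0.0118 -0.0084  0.3208] turn [-0.     -0.0002  0.0001]
[[314.5751 220.8489]
 [317.0767 255.9035]]
```

View pics/w1.png

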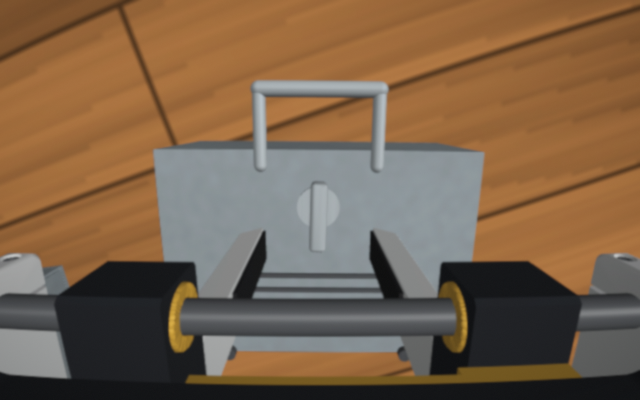

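The wrist view shows the crossbar from (318,183) to (318,250), nearly square to the fingers, and the pull bar from (257,88) to (384,88).

```bash
python3 - <<'E'
from h import *; import pickle
ci=pickle.load(open("w1.pkl","rb"))
a=onz("wrist",(319,183),152,ci);b=onz("wrist",(318,250),152,ci)
print(a,b,(a+b)/2,np.linalg.norm(a-b),np.degrees(np.arctan2(*(b-a)[1::-1])))
p,q=onz("wrist",(257,88),120,ci),onz("wrist",(384,88),120,ci);print((p+q)/2,np.linalg.norm(p-q))
delta(((a+b)/2)[:2].tolist()+[142],down(161.5))
E
```

```text
[473.7511 233.3522 152.    ] [519.1191 217.417  152.    ] [496.4351 225.3846 152.    ] 48.08512518843599 -19.353415632053288
[412.8591 255.0539 120.    ] 92.55637403156328
shift [-0.0015  0.0025  0.3208] turn [-0.     -0.0002  0.0001]
```

Emit:
apply_moves([
  [[-0.002,0.001,0.1],[0,0,0],0.4],
  [[-0.002,0.001,0.2],[0,0,0],0.4],
  [[-0.002,0.001,0.27],[0,0,0],0.4],
  [[-0.002,0.001,0.32],[0,0,0],0.4],
  [[-0.002,0.001,0.32],[0,0,0],0.4],
  [[-0.002,0.001,0.32],[0,0,0],0.4],
  [[-0.002,0.001,0.32],[0,0,0],0.7],
  [[-0.002,0.001,0.32],[0,0,0],1],
  [[-0.002,0.001,0.32],[0,0,0],1],
  [[-0.002,0.001,0.32],[0,0,0],1],
  [[-0.002,0.001,0.32],[0,0,0],1],
  [[-0.002,0.001,0.32],[0,0,0],1],
], squeeze=12)

```text
clock: 2.4
eef_pos: [497.5, 223.6, 142.7]
eef_rot: [3.141, 0.0, 2.818]
wrist_force: [0.2, -0.6, 0.9]
finger_gap: 20.1
finger_force: 0.0
```

Emit:
apply_moves([
  [[0,0,0],[0,0,0],1],
  [[0,0,0],[0,0,0],1],
  [[0,0,0],[0,0,0],1],
  [[0,0,0],[0,0,0],1],
  [[0,0,0],[0,0,0],1],
  [[0,0,0],[0,0,0],1],
])

```text
clock: 2.9
eef_pos: [497.7, 224.0, 142.6]
eef_rot: [3.141, 0.0, 2.818]
wrist_force: [1.8, 5.5, -0.3]
finger_gap: 11.8
finger_force: 11.9
```

Emit:
apply_moves([
  [[0,0.002,0],[0,0,0.025],1],
  [[0,0.002,0],[0,0,0.05],1],
  [[0,0.002,0],[0,0,0.075],1],
  [[0,0.002,0],[0,0,0.1],1],
  [[0,0.002,0],[0,0,0.125],1],
  [[0,0.002,0],[0,0,0.15],1],
  [[0,0.002,0],[0,0,0.175],1],
  [[0,0.002,0],[0,0,0.2],1],
  [[0,0.002,0],[0,0,0.225],1],
  [[0,0.002,0],[0,0,0.25],1],
], squeeze=20)

```text
clock: 3.73
eef_pos: [497.7, 224.1, 142.6]
eef_rot: [3.141, 0.0, 2.029]
wrist_force: [0.5, 2.0, 0.7]
finger_gap: 11.7
finger_force: 20.0
```

Emit:
apply_moves([
  [[0,0,0],[0,0,0.025],1],
  [[0,0,0],[0,0,0.05],1],
  [[0,0,0],[0,0,0.075],1],
  [[0,0,0],[0,0,0.1],1],
  [[0,0,0],[0,0,0.125],1],
  [[0,0,0],[0,0,0.15],1],
  [[0,0,0],[0,0,0.175],1],
  [[0,0,0],[0,0,0.2],1],
  [[0,0,0],[0,0,0.22],1],
  [[0,0,0],[0,0,0.235],1],
  [[0,0,0],[0,0,0.235],1],
  [[0,0,0],[0,0,0.235],1],
])

```text
clock: 4.73
eef_pos: [497.6, 224.0, 142.6]
eef_rot: [-3.141, 0.0, 1.296]
wrist_force: [-0.6, 1.9, 1.5]
finger_gap: 11.9
finger_force: 19.9
```

```bash
python3 - <<'E'
from h import *
s=manip.read_state();print(s["moment"],s["wrist_force"],s["joints"],s["eef_rot"])
E
```

```text
[ 0.256   0.265  -0.1086] [-0.6455  1.9014  1.4915] [0.3559 0.3691 1.6238 0.0001 1.1488 0.6311] [-3.1415  0.      1.2956]
```

Emit:
apply_moves([
  [[0,0,0],[0,0,0.006],1],
  [[0,0,0],[0,0,0.006],1],
  [[0,0,0],[0,0,0.006],0.4],
  [[0,0,0],[0,0,0.006],0.4],
  [[0,0,0],[0,0,0.006],0.4],
  [[0,0,0],[0,0,0.006],0.4],
  [[0,0,-0.1],[0,0,0.006],0.4],
  [[0,0,-0.2],[0,0,0.006],0.4],
  [[0,0,-0.2],[0,0,0.02],0.4],
  [[0,0,-0.2],[0,0,0.02],0.4],
])

```text
clock: 5.57
eef_pos: [498.1, 224.1, 193.6]
eef_rot: [3.14, -0.001, 1.229]
wrist_force: [0.3, 0.4, -1.0]
finger_gap: 56.0
finger_force: 0.0
```

```bash
python3 - <<'E'
from h import *
im=viewer.camera("top")
cv2.imwrite("pics/t2.png",cv2.resize(im[155:285,145:295],None,fx=4.5,fy=4.5,interpolation=cv2.INTER_CUBIC))
delta([412,253.7,195],down(70.85))
E
```

```text
shift [-0.0018 -0.3625 -0.0103] turn [ 0.0001 -0.     -0.0015]
```

Emit:
apply_moves([
  [[0,-0.1,-0.01],[0,0,0],0.4],
  [[0,-0.22,-0.01],[0,0,0],0.4],
  [[-0.002,-0.32,-0.01],[0,0,0],0.4],
  [[-0.002,-0.36,-0.01],[0,0,0],0.4],
  [[-0.002,-0.36,-0.01],[0,0,0],0.4],
  [[-0.002,-0.36,-0.01],[0,0,0],0.4],
])

```text
clock: 6.12
eef_pos: [413.0, 253.5, 194.8]
eef_rot: [3.141, 0.0, 1.233]
wrist_force: [0.8, -0.5, 0.1]
finger_gap: 56.5
finger_force: 0.0
```

```bash
python3 - <<'E'
from h import *; import pickle
ci=info("wrist");im=viewer.camera("wrist");pickle.dump(ci,open("w2.pkl","wb"))
cv2.imwrite("pics/w2.png",im); cv2.imwrite("pics/t3.png",viewer.camera("top"))
print(proj("wrist",[[412,253.7,118],[497.5,224,152]],ci))
delta([412,253.7,115],down(70.85))
E
```

```text
[[315.7294 215.7253]
 [460.9161 229.6916]]
shift [-0.0002 -0.0064  0.3188] turn [-0.      0.0001 -0.0017]
```

View pics/w2.png

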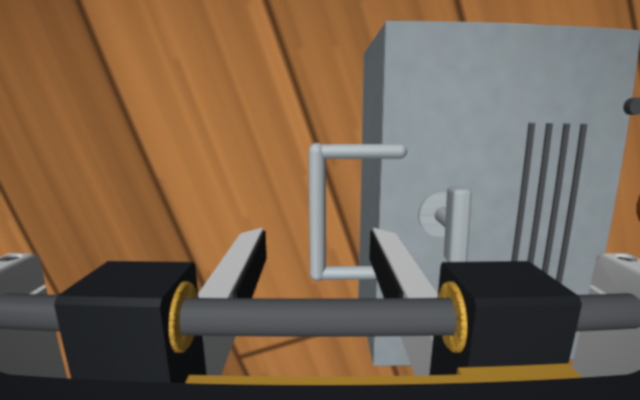

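The key now lies parallel to the edge, from (457,190) to (457,262). The bar runs from (316,148) to (318,275), between the fingers. I'll narrow the fingers to fit the gap between bar and panel, then descend.

Emit:
apply_moves([
  [[0.006,-0.003,0],[0,0,0],0.6],
  [[0.006,-0.003,0],[0,0,0],0.6],
  [[0.006,-0.003,0],[0,0,0],0.6],
  [[0.006,-0.003,0.1],[0,0,0],0.6],
  [[0.006,-0.003,0.2],[0,0,0],0.6],
  [[0.006,-0.003,0.27],[0,0,0],0.6],
  [[0.006,-0.003,0.32],[0,0,0],0.6],
  [[0.006,-0.003,0.32],[0,0,0],0.6],
  [[0.006,-0.003,0.32],[0,0,0],0.6],
  [[0.006,-0.003,0.32],[0,0,0],0.6],
])

```text
clock: 7.05
eef_pos: [412.9, 255.4, 115.8]
eef_rot: [3.141, -0.001, 1.231]
wrist_force: [-0.9, 0.8, -0.3]
finger_gap: 37.6
finger_force: 0.0
```

Emit:
apply_moves([
  [[0,0,0],[0,0,0],1],
  [[0,0,0],[0,0,0],1],
  [[0,0,0],[0,0,0],1],
  [[0,0,0],[0,0,0],1],
  [[0,0,0],[0,0,0],1],
  [[0,0,0],[0,0,0],1],
  [[0,0,0],[0,0,0],1],
  [[0,0,0],[0,0,0],1],
], squeeze=25)

```text
clock: 7.72
eef_pos: [413.1, 255.1, 115.3]
eef_rot: [3.14, -0.001, 1.231]
wrist_force: [5.0, -2.4, -0.8]
finger_gap: 11.2
finger_force: 25.0
```

Emit:
apply_moves([
  [[0,0.003,-0.052],[0,0,0],1],
  [[0,0.009,-0.104],[0,0,0],1],
  [[0,0.018,-0.156],[0,0,0],1],
  [[0,0.03,-0.207],[0,0,0],1],
  [[0,0.045,-0.257],[0,0,0],1],
  [[0,0.062,-0.306],[0,0,0],1],
  [[0,0.062,-0.306],[0,0,0],1],
])

```text
clock: 8.3
eef_pos: [427.8, 249.7, 193.1]
eef_rot: [3.14, -0.0, 1.231]
wrist_force: [0.7, -2.5, 0.8]
finger_gap: 11.3
finger_force: 25.0
```

Emit:
apply_moves([
  [[0,0.016,-0.036],[0,0,0],1],
  [[0,0.032,-0.072],[0,0,0],1],
  [[0,0.05,-0.107],[0,0,0],1],
  [[0,0.07,-0.141],[0,0,0],1],
  [[0,0.091,-0.174],[0,0,0],1],
  [[0,0.114,-0.206],[0,0,0],1],
  [[0,0.138,-0.237],[0,0,0],1],
  [[0,0.164,-0.267],[0,0,0],1],
  [[0,0.191,-0.296],[0,0,0],1],
  [[0,0.219,-0.323],[0,0,0],1],
  [[0,0.248,-0.35],[0,0,0],1],
  [[0,0.278,-0.375],[0,0,0],1],
])

```text
clock: 9.3
eef_pos: [491.7, 227.6, 287.8]
eef_rot: [-3.14, -0.002, 1.232]
wrist_force: [-18.2, 4.3, 13.6]
finger_gap: 11.1
finger_force: 25.0
```

Emit:
apply_moves([
  [[0,0.028,-0.029],[0,0,0],1],
  [[0,0.06,-0.052],[0,0,0],1],
  [[0,0.094,-0.073],[0,0,0],1],
  [[0,0.128,-0.092],[0,0,0],1],
  [[0,0.163,-0.11],[0,0,0],1],
  [[0,0.199,-0.127],[0,0,0],1],
  [[0,0.236,-0.142],[0,0,0],1],
  [[0,0.273,-0.155],[0,0,0],1],
  [[0,0.303,-0.165],[0,0,0],1],
  [[0,0.303,-0.165],[0,0,0],1],
  [[0,0.303,-0.165],[0,0,0],1],
  [[0,0.303,-0.165],[0,0,0],1],
])

```text
clock: 10.3
eef_pos: [564.7, 201.7, 328.6]
eef_rot: [3.139, -0.002, 1.231]
wrist_force: [0.4, 2.0, 6.1]
finger_gap: 11.2
finger_force: 25.0
```

```bash
python3 - <<'E'
from h import *
a=viewer.camera("scene")[60:260,240:500]
cv2.imwrite("pics/s2.png",cv2.resize(a,None,fx=3,fy=3,interpolation=cv2.INTER_CUBIC))
E
```

```text
(no output)
```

View pics/s2.png

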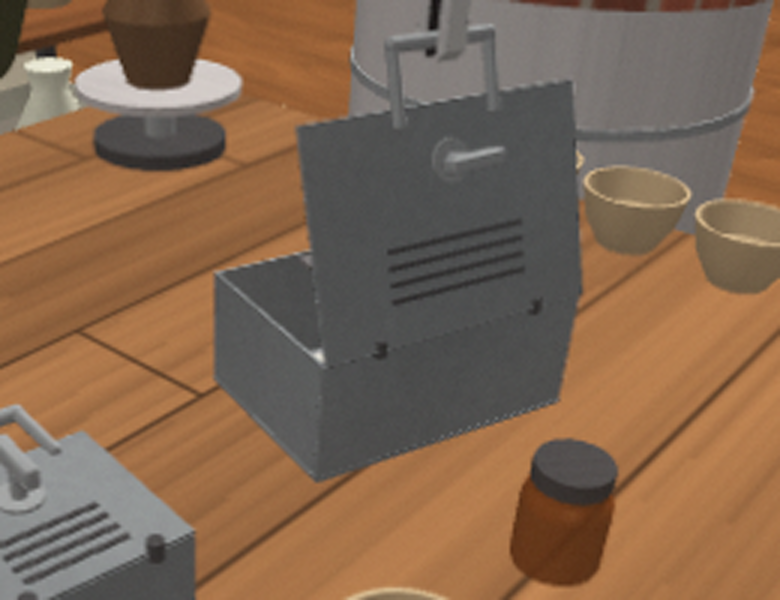

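The panel stands about 72° open, with the gripper on the pull at (450,40) in the crop. The key at (475,157) is still parallel to the edge. Next I release and back off upward.

Emit:
apply_moves([
  [[0,0,0],[0,0,0],0.6],
  [[0,0,0],[0,0,0],0.6],
  [[0,0,0],[0,0,0],0.6],
  [[0,0,0],[0,0,0],0.6],
  [[0,0,-0.06],[0,0,0],0.6],
  [[0,0,-0.14],[0,0,0],0.6],
  [[0,0,-0.24],[0,0,0],0.6],
  [[0,0,-0.32],[0,0,0],0.6],
  [[0,0,-0.32],[0,0,0],0.6],
  [[0,0,-0.32],[0,0,0],0.6],
  [[0,0,-0.32],[0,0,0],0.6],
])

```text
clock: 11.27
eef_pos: [563.9, 201.6, 405.2]
eef_rot: [-3.14, 0.001, 1.231]
wrist_force: [-0.0, 0.3, -0.6]
finger_gap: 37.5
finger_force: 0.0
```

```bash
python3 - <<'E'
from h import *
a=viewer.camera("scene")[20:220,240:500]
cv2.imwrite("pics/s3.png",cv2.resize(a,None,fx=3,fy=3,interpolation=cv2.INTER_CUBIC))
E
```

```text
(no output)
```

View pics/s3.png

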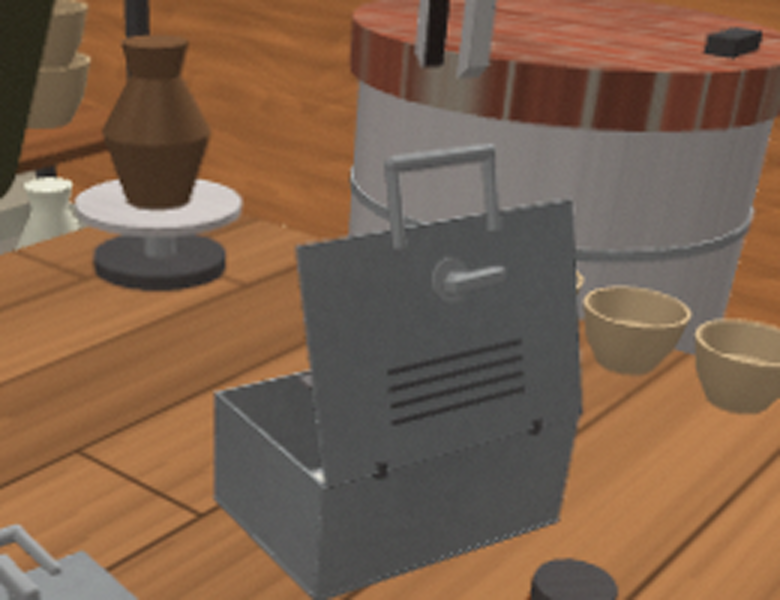

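The panel hasn't moved since release: its pull is still at (440,155), 120 px lower only because this crop starts 40 rows higher. The key is turned at (475,275) and the fingers are clear at (450,60).

```bash
python3 -c "
from cell import manip
print(manip.sign_off())"
```

```text
the job is handed in; nothing more can be done
None
```

The kiln box's key is turned about a quarter turn clockwise, its panel stands open at about 72°, the arm is clear of everything, and the job is handed in (no verdict came back).

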